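Snap the lock key onto the router lift and lock it

TASK

Take the square steel key off its peg on the wooden rack and push it straight down onto the square drive of the router-lift plate until the spring ball clicks and the key sits fully home on the collar; press firmly but never ram it. Then turn the key clockwise (seen from above) to the lock stop without forcing it past, keeping it fully home, and leave it standing on the drive. Leave the round spacer and the other things on the bench where they are.

Things in the scene. Friction and masses are not known exactly. Their poses are not given: they have to be found in the camera images.
- key_mid (a point): Steel key: upright square barrel 36 x 36 x 44 mm, a 25 mm hexagon 14 mm tall on top, about 0.3 kg, on one of the rack's pegs. This point is on its axis, half-way up the barrel (22 mm above its lower rim); x, y square to its flat sides, z up. Underneath: a square hole 20.5 mm wide, 24 mm deep, parallel to the flat sides (any quarter-turn fits), with a ball groove all round inside.
- drive_mid_setting (a point): A fixed point on the drive's axis, 24 mm above the bench: where the seat (the flat top of the round steel collar, 52 mm in diameter, on which the key's lower rim comes to rest) would be at the middle of its height setting. The collar and drive are screwed up or down together: the real seat is anywhere from 11 mm below to 11 mm above this point and must be felt. Axes as the plate's.
- lift_plate: Aluminium router-lift plate 220 x 260 x 12 mm fixed on the bench, carrying the round collar and square drive at x -35, y -65 mm and a cutter 30 mm tall at x +30, y +50 mm; origin under its centre.
- lift_lock (a joint): Angle of the square drive (19 mm wide, 22 mm tall above the seat, the last 4 mm tapering to 14 mm), rad: 0 = unlocked, its flat sides along the plate's x and y; it grows clockwise seen from above to a rigid stop at 1.3 (locked; beyond 1.15 will do). It turns against about 0.12 N m and stays where left. The key has about 0.1 rad of play on it. Over 1.2 N m is forcing it.
- ball (a joint): The drive's spring ball, on the side that faces the plate's +x at angle 0: 0 = fully out (3 mm proud, 9 mm above the seat), grows in m as it is pressed in. The key's rim meets it about 14 mm above the seat; about 10 to 18 N of push slides it on; in the last 4 mm the ball snaps into the key's groove and the push drops. At the seat all is rigid downward; over 35 N there is ramming.
- rack_mid (a point): Middle of the top face of the wooden key rack, a block 80 x 200 x 25 mm fixed to the bench. Its two round pegs (16 mm in diameter, 14 mm tall) stand 55 mm either side along the rack's y axis; the key stands over one of them.
- spacer_mid (a point): Bystander: a loose round steel spacer, 40 mm outside, 22 mm bore, 36 mm tall, on the rack's other peg; this point is at its centre.
- offcut: Bystander: a loose wooden block 50 x 90 x 45 mm; origin under its centre.
- glue: Bystander: a yellow glue bottle 60 mm in diameter, 150 mm tall; origin under its centre.
- spanner: Bystander: a loose steel spanner 180 mm long, lying flat; origin under its middle.

How it is judged (in metres and radians):
On the way, in this order (a step that is already met when the one before it is completed fails the run):
1. the key is pushed fully home on the drive, past the ball, before the drive is turned (contact force between key and seat_collar_c0 above 0.3 N and value of joint ball below 0.001 m and z of key_mid in the frame of drive_mid_setting below 0.035 m and horizontal distance between key_mid and drive_mid_setting below 0.0035 m and angle between key_mid's own z axis and vertical below 0.06 rad and value of joint lift_lock below 0.6 rad), for 0.2 s.
2. the drive is turned clockwise to the lock stop with the key fully home (contact force between key and seat_collar_c0 above 0.3 N and value of joint ball below 0.001 m and z of key_mid in the frame of drive_mid_setting below 0.035 m and horizontal distance between key_mid and drive_mid_setting below 0.0035 m and angle between key_mid's own z axis and vertical below 0.06 rad and value of joint lift_lock above 1.15 rad), for 0.2 s.
At the end, for the whole second after the job is handed in: The key stands upright (within 0.06 rad) on the drive, at rest and let go, its rim resting on the plate's collar with the spring ball out in its groove (ball below 1 mm), its axis within 3.5 mm of the drive's, and the drive is turned beyond 1.15 rad (stop at 1.3) (all of step 2 and linear speed of key below 0.02 m/s and velocity of joint lift_lock below 0.05 rad/s); the robot touches nothing.
It fails at once if the key is rammed on the seat: more than 35 N between the key and the plate's collar (contact force between key and seat_collar_c0 above 35 N).
It fails at once if the drive is jammed or forced: more than 150 N between the key and the drive (contact force between key and lift_lock above 150 N).
It fails at once if the round spacer, the offcut, the glue bottle or the spanner is moved more than 20 mm (distance of any of spacer_mid, offcut, glue, spanner from where it was at the start of the episode above 0.02 m).
It also fails if it takes over 64 s, if anything falls off the work surface, if the arm or the gripper's body presses on something with over 40 N, if the wrist force passes 120 N, or if a joint passes its speed limit or range.

ROBOT

A 6-joint arm with a two-finger parallel gripper is mounted at the origin on the work surface. World frame = base frame: x ahead of the robot, y to its left, z up, the work surface at z = 0. Lengths are in mm, angles in rad, forces in N, time in s.
With the tool pointing down it reaches from about 275 to 750 mm from the base axis. Payload 10.2 kg.
Tool frame: the origin (TCP) lies at the very end of the fingers, on their centre line; the grasp point (between the pads) lies 19 mm behind it; x points along the fingers, y is the direction in which the jaws open and shut, and the axes are right-handed (so a half turn about x gives the same grasp; the last joint's range is limited). The gripper opens to 85 mm and grips with 20 to 120 N. Pads are 22 mm wide; open, the fingers measure 114 mm over their backs; the gripper's body (76 mm by 85 mm) begins 54 mm behind the grasp point. The pads swing forward as they close: fully open they stand 13 mm farther back than shut.
Start: joints at [-1.345, 0.313, 1.498, -0, 1.331, -0.223], TCP at [227.778, -473.02, 193.394] pointing down, gripper open.
Joint ranges: [-2.94, 2.94], [-0.97, 2.17], [0.19, 2.56], [-1.23, 4.37], [0.02, 3.11], [-2.88, 2.88]. Speed limits (rad/s): [2.39, 2.39, 3.01, 3.14, 3.14, 3.14].

INTERFACE

Orientations are given as a unit quaternion [w, x, y, z].
In Python, from rig import ctrl, viewer, order gives the robot as it stands. The module is installed in compiled form; this text tells all that it offers.
- The arm moves only by the tool carry_out, never from a script. Its argument "deltas" is a list of rows, each a list of 7 numbers: the gripper command: -1 is fully open, 1 is shut, values between are in proportion, then the shift along the tool's x, y, z in mm, then the turn, a rotation vector about the tool's x, y, z in degrees. A call has exactly 5 rows; each row is the pose to reach, as a shift and turn from the pose commanded when the call began, along the tool's axes at that moment; what a row does not reach only later rows make up. A row lasts 1/8 s, in which the tool goes at most 62.5 mm and 10.7 degrees, less where a joint would pass 70% of its speed; a pose out of reach is approached as far as the arm can. A call with a gripper value outside its range is refused whole. The fingers move at their own pace and stop on an object; "newtons" is the grip in N (left out, the last holds). Time passes only in rows, so rows that repeat a pose let the fingers close, or fill a call up. It gives the time, the measured TCP pose, the force and the opening at its end, in the units of the state.
- ctrl.sense(): the state, without advancing time (a new reading comes with each control period).
- viewer.capture(name): name is "side" or "top" or "wrist"; returns the picture (384x512x3 uint8, red, green, blue); there is no depth.
- viewer.calibration(name): a dict with "fx", "fy", "cx", "cy" (pixels), "xyz" and "attitude" of the camera in the world; the wrist camera has in their place "T_tool_cam" (4x4, takes a point from camera to tool coordinates, whose origin is the TCP and whose axes are the tool frame's). Camera axes: x right, y down, z forward; pixel columns grow to the right and rows downward; lengths in mm; the calibration is good to about 2 mm. A picture is of the moment at which its call begins: read the wrist's pose just before it. calibration takes no time and is no camera call.
- order.finish_job(): hands the job in, once; it reports no verdict.
The state is a dict: "time_s": time; "joints": joint angles; "dq": joint speeds; "tau": joint torques, N m; "eef_pos": TCP position; "ee_rot": TCP orientation; "force": force on the tool from outside, world axes, zero at the start; "wrist_torque": the same for the moment, N m; "grip_width": opening from 0.0 (shut) to 1.0 (fully open).
Only numpy, scipy, OpenCV 4.12 (cv2) and the standard library are available. Lean on these libraries where they do the work, as an engineer would, in place of code of your own. Each camera call takes 0.05 s, during which the arm holds its last target. There are 200 camera calls.

## Working session

There is one attempt and no reset: what is moved stays moved. The work goes in short steps, Python scripts to look and compute and a tool call to move; the robot and the scene stay as the last step left them, time stands still between calls to the robot, and variables do not carry over. Pictures are saved under pics/ and viewed, about 8 in all and at most 12, crops included, and the job is handed in when it is done.

Besides the shell and the picture viewer there is one more tool, called as a command line: name --pt "numbers of a row" for each row, then --argument value for the rest. carry_out: Moves the arm, as the interface text tells. Its arguments: {"type":"object","properties":{"deltas":{"type":"array"},"newtons":{"type":"number"}},"required":["deltas"]}

```bash
mkdir -p pics; cat > h.py <<'E'
import numpy as np, cv2
from rig import ctrl, viewer, order
from scipy.spatial.transform import Rotation as R
def rot(q): return R.from_quat([q[1],q[2],q[3],q[0]]).as_matrix()
def cam(name,s=None):
    c=viewer.calibration(name)
    if 'T_tool_cam' in c:
        s=s or ctrl.sense(); T=np.eye(4); T[:3,:3]=rot(s['ee_rot']); T[:3,3]=s['eef_pos']
        T=T@np.array(c['T_tool_cam']); return c,T
    T=np.eye(4); a=np.array(c['attitude']); T[:3,:3]=a if a.shape==(3,3) else rot(a); T[:3,3]=c['xyz']; return c,T
def ray(ct,u,v):
    c,T=ct; d=T[:3,:3]@np.array([(u-c['cx'])/c['fx'],(v-c['cy'])/c['fy'],1]); return T[:3,3],d/np.linalg.norm(d)
def atz(ct,u,v,z):
    o,d=ray(ct,u,v); return o+d*(z-o[2])/d[2]
def proj(ct,p):
    c,T=ct; q=T[:3,:3].T@(np.array(p,float)-T[:3,3]); return np.array([c['fx']*q[0]/q[2]+c['cx'],c['fy']*q[1]/q[2]+c['cy']])
def tri(rs):
    A=np.zeros((3,3));b=np.zeros(3)
    for o,d in rs:
        P=np.eye(3)-np.outer(d,d);A+=P;b+=P@o
    x=np.linalg.solve(A,b); return x,[np.linalg.norm((np.eye(3)-np.outer(d,d))@(x-o)) for o,d in rs]
def snap(name,f):
    im=viewer.capture(name); cv2.imwrite('pics/'+f,im[:,:,::-1]); return im
E
python3 - <<'E'
from h import *
s=ctrl.sense();print(s)
for n in('side','top','wrist'):print(n,viewer.calibration(n))
a=snap('side','s0.png');b=snap('top','t0.png')
cv2.imwrite('pics/t0b.png',cv2.resize(b[:,:,::-1],(800,600),interpolation=cv2.INTER_CUBIC))
cv2.imwrite('pics/s0b.png',cv2.resize(a[:,:,::-1],(800,600),interpolation=cv2.INTER_CUBIC))
E
```

```text
{'time_s': 0.0, 'joints': array([-1.34536319e+00,  3.13468739e-01,  1.49845678e+00, -3.97078449e-06,
        1.33099146e+00, -2.23390018e-01]), 'dq': array([ 1.19235714e-04,  2.11793529e-03, -9.30552254e-05,  8.60247924e-04,
       -5.68439917e-04, -2.09381312e-03]), 'tau': array([-3.53748155e-04, -4.12267935e+01, -2.59743601e+01, -2.02059623e-04,
        4.16290190e-03, -2.13642171e-07]), 'eef_pos': array([ 227.7218496 , -472.69583456,  192.81810765]), 'ee_rot': array([-0.15688648, -0.68937417, -0.15782291,  0.68937785]), 'force': array([-0.26376914, -0.00165425,  0.02973635]), 'wrist_torque': array([-0.02998201,  0.0262362 , -0.01380929]), 'grip_width': 1.0039392181583733}
side {'fx': 468.06729311138923, 'fy': 468.06729311138923, 'cx': 253.6341633422938, 'cy': 193.8946930275281, 'xyz': array([109.7423912 , 945.92092389, 702.01020774]), 'attitude': array([ 0.096776  , -0.17789881,  0.86205871, -0.46458713])}
top {'fx': 404.5590276114513, 'fy': 404.5590276114513, 'cx': 256.5385967157958, 'cy': 184.320561931306, 'xyz': array([ 320.96735382,   28.81902008, 1056.61820168]), 'attitude': array([ 0.0593226 , -0.70302351,  0.70580586, -0.06385026])}
wrist {'fx': 273.6922931027543, 'fy': 273.6922931027543, 'cx': 253.5227968914907, 'cy': 194.66520618519402, 'T_tool_cam': array([[-1.47487557e-03, -3.07938904e-01,  9.51404991e-01,
        -1.80246710e+02],
       [ 9.99998581e-01, -1.22873479e-03,  1.15250418e-03,
        -7.63018646e-01],
       [ 8.14123535e-04,  9.51405340e-01,  3.07940279e-01,
        -7.89999644e+01],
       [ 0.00000000e+00,  0.00000000e+00,  0.00000000e+00,
         1.00000000e+00]])}
```

View pics/t0b.png

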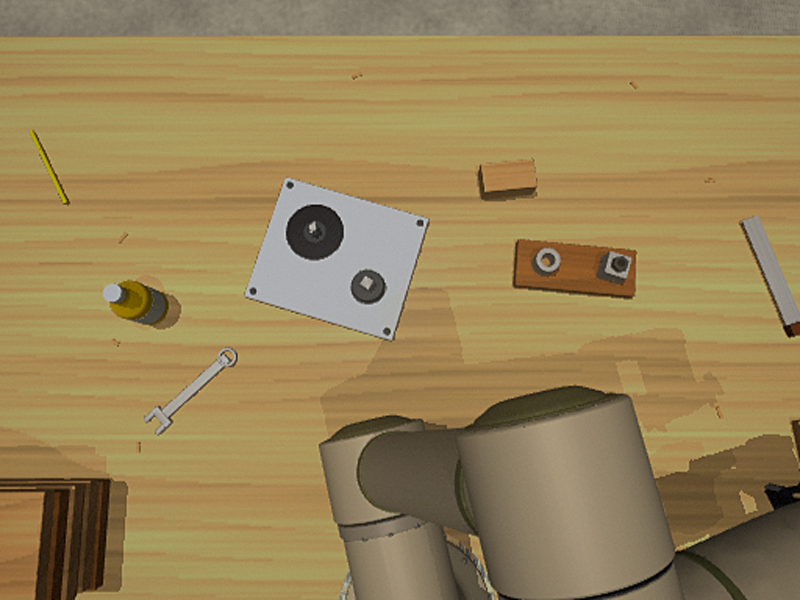

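View pics/s0b.png

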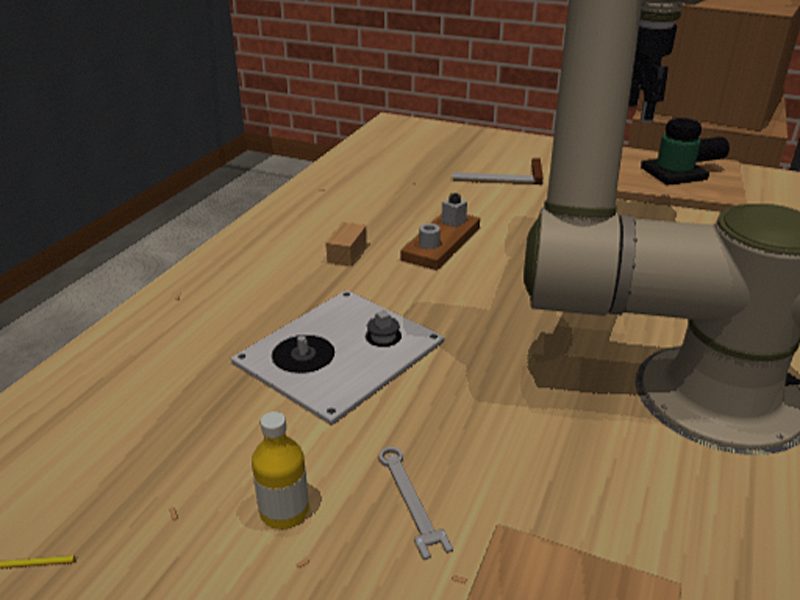

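The top view shows the key on the right-hand peg (618,265) and the spacer at (547,261). The collar and drive are at (367,284), the cutter at (315,231), and the plate corners at about (288,179), (429,219), (393,340) and (246,298). In the side view the key is at (455,210) and the drive at (383,325).

```bash
python3 - <<'E'
from h import *
k=512/800
t=cam('top');s=cam('side')
print('plate');P=[atz(t,u*k,v*k,12) for u,v in [(288,179),(429,219),(393,340),(246,298)]]
for p in P:print(p.round(1))
c=np.mean(P,0);x=P[0]-P[3]+P[1]-P[2];y=P[0]-P[1]+P[3]-P[2]
print(c,np.degrees(np.arctan2(x[1],x[0])),np.degrees(np.arctan2(-y[0],y[1])))
print('holes side', [atz(s,u*k,v*k,12).round(1) for u,v in [(241,359),(347,294),(434,338),(331,411)]])
print('holes top', [atz(t,u*k,v*k,12).round(1) for u,v in [(290,185),(420,223),(386,332),(252,291)]])
print('rack',[atz(t,u*k,v*k,25).round(1) for u,v in [(516,240),(636,250),(634,298),(514,288)]])
print('drive top',tri([ray(t,367*k,283*k),ray(s,382*k,316*k)]))
print('hex top',tri([ray(t,620*k,264*k),ray(s,455*k,197*k)]))
print('offcut',[atz(t,u*k,v*k,45).round(1) for u,v in [(480,163),(536,158)]],'glue',atz(s,283*k,520*k,0))
E
```

```text
plate
[697.  215.9  12. ]
[624.8 -27.   12. ]
[417.7  35.1  12. ]
[488.9 280.5  12. ]
[557.11617855 126.10095177  12.        ] -16.970605260139163 -16.369198163628475
holes side [array([684.1, 221.7,  12. ]), array([617.3,  -8.7,  12. ]), array([430.9,  53.3,  12. ]), array([501.6, 272.6,  12. ])]
holes top [array([686.2, 212.2,  12. ]), array([617.7, -11.6,  12. ]), array([431.1,  46.6,  12. ]), array([500.8, 270.9,  12. ])]
rack [array([ 584. , -172.2,   25. ]), array([ 566.2, -373.3,   25. ]), array([ 484.6, -364.3,   25. ]), array([ 502.1, -166. ,   25. ])]
drive top (array([508.85576976,  77.33306213,  48.20364722]), [np.float64(1.84126080493299), np.float64(1.8412608049327819)])
hex top (array([ 531.96670843, -326.01109994,   76.44340374]), [np.float64(0.788637081301589), np.float64(0.7886370813015094)])
offcut [array([ 712.6, -112.4,   45. ]), array([ 721.3, -207.3,   45. ])] glue [470.77945124 457.01541386   0.        ]
```

```bash
cat >> h.py <<'E'
def yaw(s=None):
    "yaw of jaw axis y, deg"
    s=s or ctrl.sense(); y=rot(s['ee_rot'])[:,1]; return np.degrees(np.arctan2(y[1],y[0]))
def goto(p,yw=None):
    "delta row (from measured pose) to reach p with tool down and jaw yaw yw"
    s=ctrl.sense(); M=rot(s['ee_rot'])
    yw=np.radians(yaw(s) if yw is None else yw)
    x=np.array([0,0,-1.]);y=np.array([np.cos(yw),np.sin(yw),0]);T=np.c_[x,y,np.cross(x,y)]
    return (M.T@(np.array(p)-s['eef_pos'])).round(1), np.degrees(R.from_matrix(M.T@T).as_rotvec()).round(2)
E
python3 - <<'E'
from h import *
s=ctrl.sense();print(rot(s['ee_rot']).round(3),yaw(s))
for y in(0,-10,-20): print(y,goto([532,-326,140],y))
E
```

```text
[[-0.     0.434 -0.901]
 [ 0.001 -0.901 -0.434]
 [-1.    -0.001 -0.   ]] -64.2858987773243
0 (array([ 5.300e+01, -1.000e-01, -3.378e+02]), array([-6.429e+01, -5.000e-02,  5.000e-02]))
-10 (array([ 5.300e+01, -1.000e-01, -3.378e+02]), array([-5.429e+01, -4.000e-02,  5.000e-02]))
-20 (array([ 5.300e+01, -1.000e-01, -3.378e+02]), array([-4.429e+01, -4.000e-02,  5.000e-02]))
```

carry_out --pt "-1 10 0 -60 -10 0 0" --pt "-1 20 0 -120 -20 0 0" --pt "-1 30 0 -180 -30 0 0" --pt "-1 40 0 -240 -40 0 0" --pt "-1 50 0 -300 -50 0 0"

```text
time_s: 0.72
eef_pos: [499.6, -341.7, 142.8]
ee_rot: [-0.435, -0.557, -0.436, 0.557]
force: [1.2, -0.3, 0.1]
grip_width: 1.001
```

```bash
python3 - <<'E'
from h import *
s=ctrl.sense();print(s['eef_pos'],yaw(s));print(goto([532,-326,140],-5))
E
```

```text
[ 499.6258108  -341.68335854  142.80243872] -13.958231197356286
(array([  2.8,  27.6, -23. ]), array([-8.96, -0.01,  0.02]))
```

carry_out --pt "-1 2 14 -12 -9 0 0" --pt "-1 2 28 -23 -9 0 0" --pt "-1 2 28 -23 -9 0 0" --pt "-1 2 28 -23 -9 0 0" --pt "-1 2 28 -23 -9 0 0"

```text
time_s: 1.35
eef_pos: [530.2, -328.1, 141.6]
ee_rot: [-0.476, -0.523, -0.476, 0.523]
force: [0.2, -0.2, -0.8]
grip_width: 1.003
```

```bash
python3 - <<'E'
from h import *
s=ctrl.sense();print(s['eef_pos'],yaw(s),s['force'])
w=snap('wrist','w1.png');ct=cam('wrist',s);print([proj(ct,p).round(0) for p in([532,-326,83],[532,-326,69],[532,-326,25])])
cv2.imwrite('pics/w1b.png',cv2.resize(w[:,:,::-1],(800,600),interpolation=cv2.INTER_CUBIC))
E
```

```text
[ 530.24427371 -328.09291606  141.64909375] -5.400847031638415 [ 0.21815877 -0.20550692 -0.81306529]
[array([255., 194.]), array([255., 190.]), array([255., 178.])]
```

View pics/w1b.png

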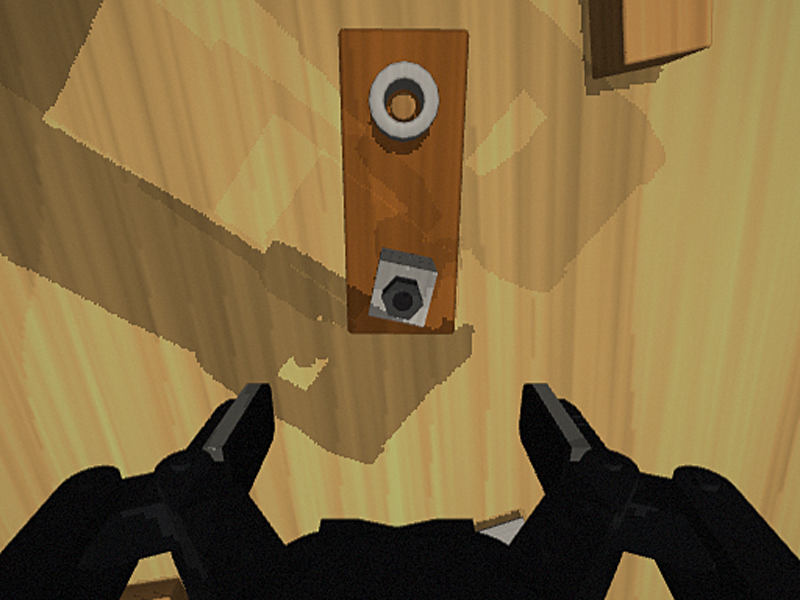

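Wrist view: the key is centred near (403,295) in the 800-wide picture, with its flats turned about 10° from the image axes, and the spacer is at (404,100). I'll enlarge the key.

```bash
python3 - <<'E'
from h import *
w=cv2.imread('pics/w1.png');c=w[150:220,220:300]
cv2.imwrite('pics/w1c.png',cv2.resize(c,None,fx=8,fy=8,interpolation=cv2.INTER_CUBIC))
E
```

```text
(no output)
```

View pics/w1c.png

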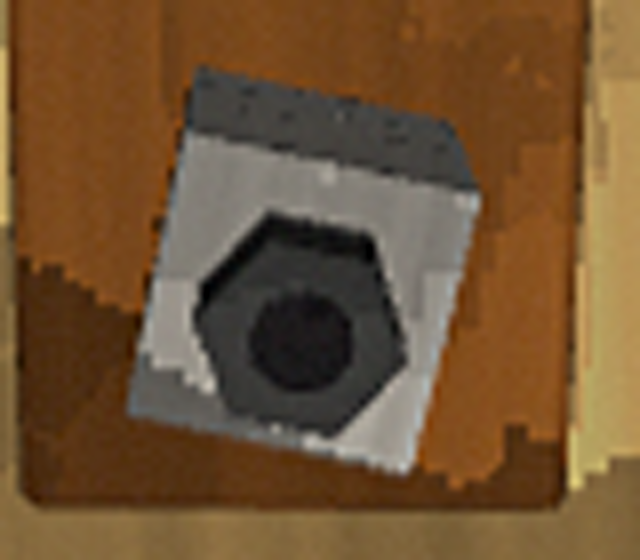

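```bash
python3 - <<'E'
from h import *
f=lambda x,y:((x+.5)/8-.5+220,(y+.5)/8-.5+150)
ct=cam('wrist');
C=[atz(ct,*f(*p),69) for p in[(185,132),(480,195),(410,472),(128,415)]]
for p in C:print(p.round(1))
c=np.mean(C,0);print('barrel',c)
for i in range(4):
    d=C[(i+1)%4]-C[i];print(np.linalg.norm(d),np.degrees(np.arctan2(d[1],d[0])))
hx=atz(ct,*f(301,341),83);print('hex',hx)
L=[atz(ct,*f(*p),25) for p in[(200,68),(455,122)]];d=L[1]-L[0];print(L,np.linalg.norm(d),np.degrees(np.arctan2(d[1],d[0])))
k=512/800;t=cam('top');s=cam('side')
print('two-view hex',tri([ray(ct,*f(301,341)),ray(t,620*k,264*k),ray(s,455*k,197*k)]), tri([ray(ct,*f(301,341)),ray(s,455*k,197*k)]))
print('rack w',[atz(ct,u*k,v*k,25).round(1) for u,v in[(340,29),(468,29),(455,331),(348,332)]])
E
```

```text
[ 522.5 -301.5   69. ]
[ 556.4 -312.4   69. ]
[ 545.5 -346.6   69. ]
[ 511.7 -335.9   69. ]
barrel [ 534.04684536 -324.06839907   69.        ]
35.68833333881584 -17.7123799011037
35.91189276796419 -107.66724560366664
35.46126904880289 162.42942515078127
36.00055333699372 72.6941979886106
hex [ 533.90761686 -324.00519737   83.        ]
[array([ 522.78605614, -302.00099812,   25.        ]), array([ 556.95502442, -312.77381854,   25.        ])] 35.8269738138555 -17.49906367087095
two-view hex (array([ 532.7063712 , -326.41996585,   75.86383986]), [np.float64(1.098886985509812), np.float64(1.3607507379485113), np.float64(0.4148563580449851)]) (array([ 533.3800004 , -326.35762863,   76.11459935]), [np.float64(0.45361898476546497), np.float64(0.4536189847653546)])
rack w [array([ 511.3, -167.7,   25. ]), array([ 588.3, -175. ,   25. ]), array([ 570.2, -369.9,   25. ]), array([ 490.8, -363.1,   25. ])]
```

```bash
python3 - <<'E'
from h import *
print(goto([534,-324,100],-17.5),goto([534,-324,32],-17.5))
E
```

```text
(array([41.7,  3.3, -4.4]), array([ 1.212e+01,  1.000e-02, -1.000e-02])) (array([109.7,   3.2,  -4.4]), array([ 1.212e+01,  1.000e-02, -1.000e-02]))
```

carry_out --pt "-1 0 3.3 -4.4 6 0 0" --pt "-1 20 3.3 -4.4 12.1 0 0" --pt "-1 50 3.3 -4.4 12.1 0 0" --pt "-1 80 3.3 -4.4 12.1 0 0" --pt "-1 80 3.3 -4.4 12.1 0 0"

```text
time_s: 2.02
eef_pos: [533.3, -322.9, 59.7]
ee_rot: [-0.417, -0.57, -0.42, 0.57]
force: [-0.6, 1.6, 0.5]
grip_width: 0.996
```

```bash
python3 - <<'E'
from h import *
s=ctrl.sense();print(s['eef_pos'],yaw(s),s['force'],goto([534,-324,32],-17.5))
E
```

```text
[ 533.33569006 -322.89684717   59.70094344] -17.440681344414966 [-0.61743488  1.56704372  0.49324729] (array([27.7,  1.1,  0.9]), array([ 0.06, -0.1 ,  0.22]))
```

carry_out --pt "-1 15 0 0 0 0 0" --pt "-1 29 0 0 0 0 0" --pt "-1 29 0 0 0 0 0" --pt "0 29 0 0 0 0 0" --pt "0 29 0 0 0 0 0" --newtons 40

```text
time_s: 2.65
eef_pos: [534.8, -323.6, 33.0]
ee_rot: [0.419, 0.57, 0.418, -0.57]
force: [0.9, 0.1, 0.9]
grip_width: 0.599
```

carry_out --pt "1 0 0 0 0 0 0" --pt "1 0 0 0 0 0 0" --pt "1 0 0 0 0 0 0" --pt "1 0 0 0 0 0 0" --pt "1 0 0 0 0 0 0" --newtons 80

```text
time_s: 3.28
eef_pos: [534.6, -323.5, 33.1]
ee_rot: [-0.419, -0.57, -0.419, 0.57]
force: [-2.0, 1.1, 5.8]
grip_width: 0.253
```

```bash
python3 - <<'E'
from h import *
s=ctrl.sense();print(s['eef_pos'],yaw(s),s['force'],s['wrist_torque'],s['grip_width'])
E
```

```text
[ 534.63815057 -323.49136495   33.06200435] -17.380891715305015 [-1.97590721  1.07691481  5.78190843] [ 0.23301456  0.38623999 -0.04399803] 0.25280128657399015
```

```bash
python3 - <<'E'
from h import *
w=snap('wrist','w2.png');a=snap('side','s2.png')
W=cv2.resize(w[150:384,120:390,::-1],None,fx=2,fy=2,interpolation=cv2.INTER_CUBIC)
S=cv2.resize(a[80:200,230:380,::-1],None,fx=3.9,fy=3.9,interpolation=cv2.INTER_CUBIC)[:468]
S=S[:, :260+0] if False else cv2.resize(S,(260,208)) if False else S
print(W.shape,S.shape)
cv2.imwrite('pics/w2b.png',np.hstack([W,cv2.resize(a[120:237,250:300+32,::-1],(260,468*117//117),interpolation=cv2.INTER_CUBIC)]))
E
```

```text
(468, 540, 3) (468, 585, 3)
```

View pics/w2b.png

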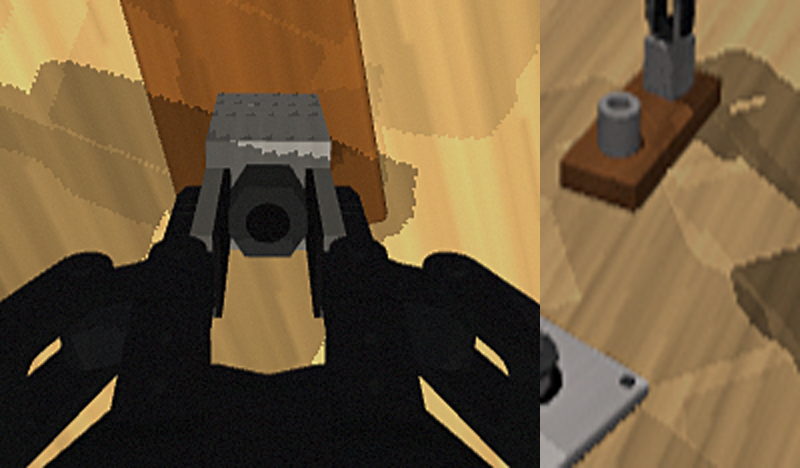

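The combined picture shows something unexpected. The pad tips are at crop (205–222,168), above the barrel top, so they hold the hexagon and not the barrel. In the side inset the whole barrel is also free below the fingers. From those pixels the real finger ends sit about 40 mm behind the reported TCP. I'll open, look again, and then regrip lower.

carry_out --pt "0 0 0 0 0 0 0" --pt "-1 0 0 0 0 0 0" --pt "-1 0 0 0 0 0 0" --pt "-1 0 0 0 0 0 0" --pt "-1 0 0 0 0 0 0" --newtons 40

```text
time_s: 4.0
eef_pos: [534.6, -323.4, 32.4]
ee_rot: [0.419, 0.57, 0.419, -0.57]
force: [0.5, -0.1, 0.3]
grip_width: 1.0
```

```bash
python3 - <<'E'
from h import *
s=ctrl.sense();print(s['eef_pos'],yaw(s),s['force'],s['grip_width'])
w=snap('wrist','w3.png');
cv2.imwrite('pics/w3b.png',cv2.resize(w[150:340,120:390,::-1],None,fx=2.9,fy=2.9,interpolation=cv2.INTER_CUBIC))
ct=cam('wrist',s);
print([((proj(ct,p)-[120,150]+.5)*2.9-.5).round(0) for p in([534,-324,83],[534,-324,69])])
E
```

```text
[ 534.57076736 -323.39567254   32.36922021] -17.386288438875507 [ 0.46450768 -0.10815484  0.28607703] 1.0004855869619396
[array([388., 325.]), array([388., 288.])]
```

View pics/w3b.png

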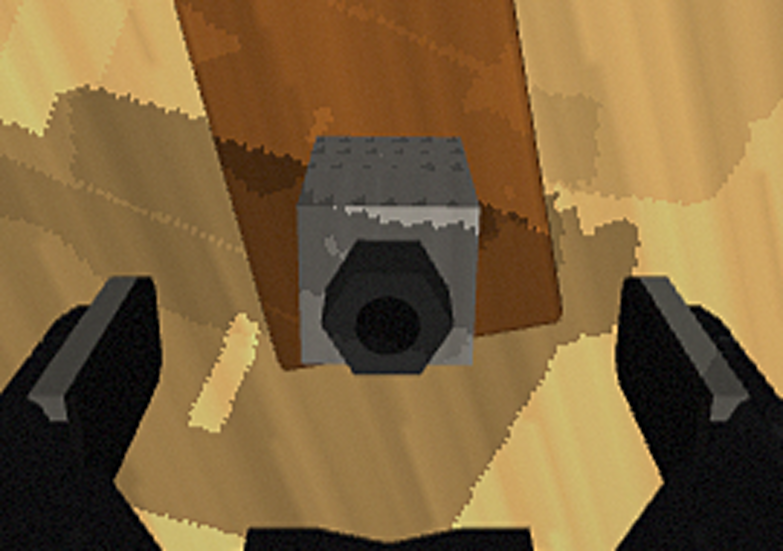

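The key has not moved: the hexagon centre is at (388,325), exactly where predicted, and the flats line up with the jaws. I'll go about 38 mm lower and grip the barrel.

carry_out --pt "-1 10 0 0 0 0 0" --pt "-1 20 0 0 0 0 0" --pt "-1 30 0 0 0 0 0" --pt "-1 38 0 0 0 0 0" --pt "-1 38 0 0 0 0 0"

```text
time_s: 4.68
eef_pos: [534.3, -323.1, -6.4]
ee_rot: [-0.418, -0.57, -0.419, 0.57]
force: [0.5, 0.5, -0.8]
grip_width: 0.999
```

carry_out --pt "0 0 0 0 0 0 0" --pt "1 0 0 0 0 0 0" --pt "1 0 0 0 0 0 0" --pt "1 0 0 0 0 0 0" --pt "1 0 0 0 0 0 0" --newtons 40

```text
time_s: 5.3
eef_pos: [534.6, -323.5, -5.2]
ee_rot: [0.419, 0.57, 0.419, -0.57]
force: [-0.9, 0.2, 3.9]
grip_width: 0.418
```

```bash
python3 - <<'E'
from h import *
s=ctrl.sense();print(s['eef_pos'],yaw(s),s['force'],s['wrist_torque'],s['grip_width'])
w=snap('wrist','w4.png');a=snap('side','s4.png')
W=cv2.resize(w[150:384,120:390,::-1],None,fx=2,fy=2,interpolation=cv2.INTER_CUBIC)
cv2.imwrite('pics/w4b.png',np.hstack([W,cv2.resize(a[100:165,265:301,::-1],(260,468),interpolation=cv2.INTER_CUBIC)]))
E
```

```text
[ 534.62100983 -323.53198056   -5.16440882] -17.386017450319304 [-0.91640468  0.24495861  3.88748274] [0.2005126  0.35426359 0.01593455] 0.4181593630395301
```

View pics/w4b.png

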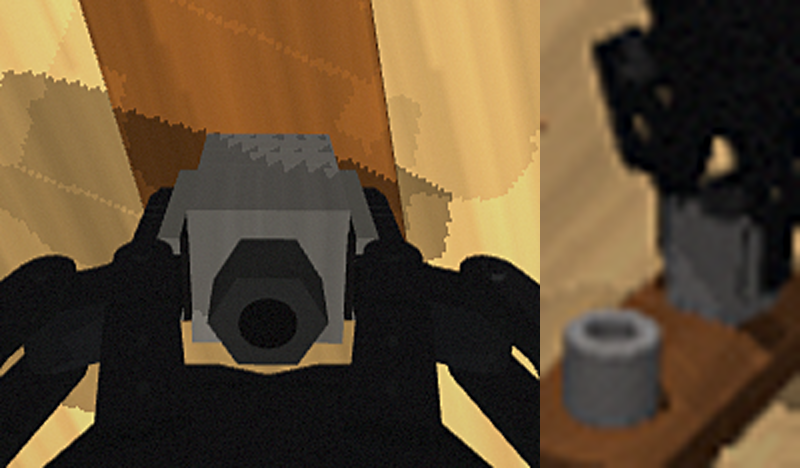

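The grip opening of 0.418 × 85 = 35.5 mm matches the barrel, and the pads now hold its sides. I'll lift, then travel towards the drive, stopping short so the wrist camera looks at it.

carry_out --pt "1 0 0 0 0 0 0" --pt "1 -5 0 0 0 0 0" --pt "1 -20 0 0 0 0 0" --pt "1 -50 0 0 0 0 0" --pt "1 -80 0 0 0 0 0" --newtons 100

```text
time_s: 6.02
eef_pos: [534.5, -323.3, 75.8]
ee_rot: [0.419, 0.57, 0.419, -0.57]
force: [0.1, -0.5, -3.2]
grip_width: 0.409
```

```bash
python3 - <<'E'
from h import *
s=ctrl.sense();print(s['eef_pos'],yaw(s),s['force'],s['wrist_torque'],s['grip_width'])
print(goto([486,8,65],-16.7))
E
```

```text
[ 534.52919402 -323.31159919   75.78211903] -17.385759296709022 [ 0.14336896 -0.50088273 -3.20463679] [ 0.0266736  -0.00599273 -0.00539277] 0.4092860832909405
(array([  10.8, -145.3, -301.7]), array([-0.69, -0.  , -0.  ]))
```

carry_out --pt "1 0 -20 -40 0 0 0" --pt "1 0 -46 -95 0 0 0" --pt "1 0 -72 -150 0 0 0" --pt "1 4 -98 -205 0 0 0" --pt "1 8 -122 -255 -0.7 0 0"

```text
time_s: 6.65
eef_pos: [494.0, -41.7, 67.1]
ee_rot: [0.423, 0.567, 0.422, -0.567]
force: [0.7, -0.7, -3.2]
grip_width: 0.403
```

carry_out --pt "1 2 -15 -30 0 0 0" --pt "1 3 -23 -46 0 0 0" --pt "1 3 -23 -46 0 0 0" --pt "1 3 -23 -46 0 0 0" --pt "1 3 -23 -46 0 0 0"

```text
time_s: 7.28
eef_pos: [485.8, 6.1, 63.5]
ee_rot: [0.422, 0.568, 0.422, -0.568]
force: [0.1, -0.7, -4.0]
grip_width: 0.407
```

```bash
python3 - <<'E'
from h import *
s=ctrl.sense();print(s['eef_pos'],yaw(s),s['force'],s['wrist_torque'],s['grip_width'])
w=snap('wrist','w5.png');
cv2.imwrite('pics/w5b.png',cv2.resize(w[:,:,::-1],(800,600),interpolation=cv2.INTER_CUBIC))
ct=cam('wrist',s);
print([(proj(ct,p)/.64).round(0) for p in([506,75,24],[506,75,46],[506,75,57],[506,75,35])])
E
```

```text
[485.82999496   6.09129373  63.47268612] -16.764293278379007 [ 0.1213767  -0.67509633 -3.95189649] [ 0.03337388 -0.0246652  -0.00684148] 0.40708750791022513
[array([395., 182.]), array([395., 183.]), array([395., 185.]), array([395., 183.])]
```

View pics/w5b.png

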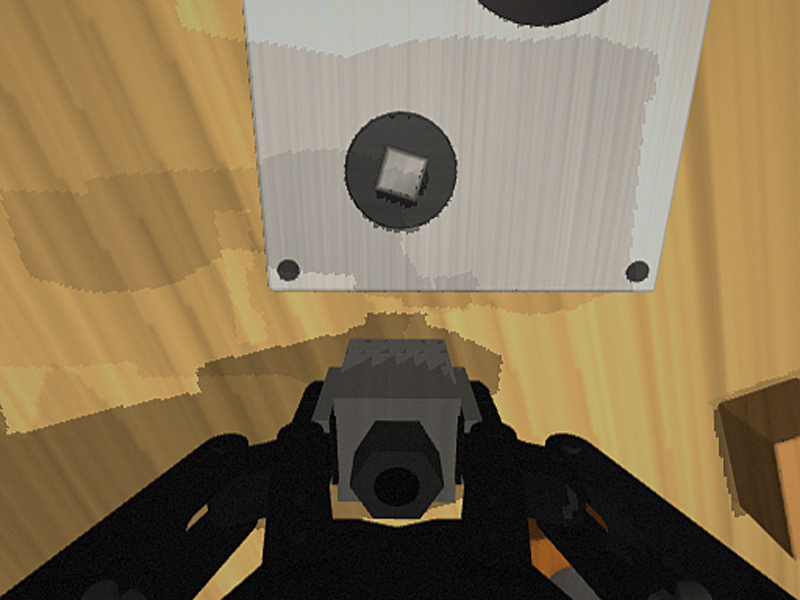

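The drive top is at about (403,172) and the collar is centred at (400,171). The drive's flats are already turned about 13° clockwise from the plate axes. I'll enlarge the drive and the held key to measure both in the same camera.

```bash
python3 - <<'E'
from h import *
w=cv2.imread('pics/w5.png')
A=cv2.resize(w[65:155,215:297],None,fx=5,fy=5,interpolation=cv2.INTER_CUBIC)
B=cv2.resize(w[215:335,205:300],None,fx=4,fy=4,interpolation=cv2.INTER_CUBIC)
o=np.zeros((480,A.shape[1]+B.shape[1],3),np.uint8);o[:A.shape[0],:A.shape[1]]=A;o[:B.shape[0],A.shape[1]:]=B;cv2.imwrite('pics/w5c.png',o);print(A.shape,B.shape)
E
```

```text
(450, 410, 3) (480, 380, 3)
```

View pics/w5c.png

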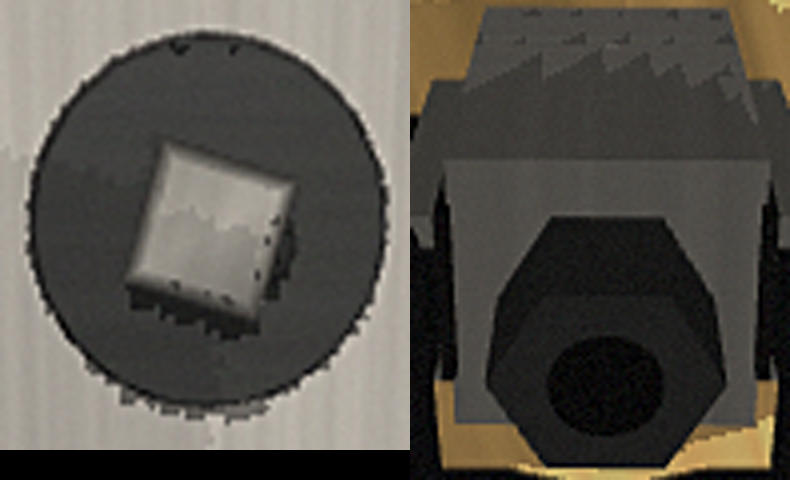

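```bash
python3 - <<'E'
from h import *
ct=cam('wrist')
f=lambda x,y:((x+.5)/5-.5+215,(y+.5)/5-.5+65)
g=lambda x,y:((x-410+.5)/4-.5+205,(y+.5)/4-.5+215)
an=lambda d:np.degrees(np.arctan2(d[1],d[0]))
D=[(163,142),(294,183),(258,321),(127,280)]
for z in(31,42,53):
    C=[atz(ct,*f(*p),z) for p in D];print(z,np.mean(C,0).round(1),[(np.linalg.norm(C[(i+1)%4]-C[i]).round(1),(an(C[(i+1)%4]-C[i])%90).round(1)) for i in range(4)])
for z in(13,24,35):
    a=[atz(ct,*f(*p),z) for p in[(29,219),(387,219),(208,33),(208,405)]];print(z,'collar',np.mean(a,0).round(1),np.linalg.norm(a[0]-a[1]).round(1),np.linalg.norm(a[2]-a[3]).round(1))
K=[(442,158),(772,158),(756,422),(457,422)]
z0=ctrl.sense()['eef_pos'][2]
for dz in(74.2,70):
    C=[atz(ct,*g(*p),z0+dz) for p in K];print('key',np.mean(C,0).round(1),[(np.linalg.norm(C[(i+1)%4]-C[i]).round(1),(an(C[(i+1)%4]-C[i])%90).round(1)) for i in range(4)])
    print('hex',atz(ct,*g(605,386),z0+dz+14).round(1))
h=[atz(ct,u*.64,v*.64,12) for u,v in[(288,270),(637,271)]];print('plate y edge',an(h[1]-h[0])%90)
e=[atz(ct,u*.64,v*.64,12) for u,v in[(273,290),(654,290),(245,20),(703,20)]];print([an(e[1]-e[0])%90,an(e[2]-e[0])%90,an(e[3]-e[1])%90], e)
print(ctrl.sense()['eef_pos'],yaw())
E
```

```text
31 [509.6  78.1  31. ] [(np.float64(20.0), np.float64(56.8)), (np.float64(20.4), np.float64(59.0)), (np.float64(20.7), np.float64(56.3)), (np.float64(20.2), np.float64(57.3))]
42 [509.6  78.4  42. ] [(np.float64(19.0), np.float64(56.8)), (np.float64(19.4), np.float64(59.0)), (np.float64(19.6), np.float64(56.3)), (np.float64(19.2), np.float64(57.3))]
53 [509.5  78.6  53. ] [(np.float64(18.0), np.float64(56.8)), (np.float64(18.3), np.float64(59.0)), (np.float64(18.5), np.float64(56.3)), (np.float64(18.1), np.float64(57.3))]
13 collar [509.8  79.4  13. ] 57.6 57.1
24 collar [509.7  79.5  24. ] 54.8 54.4
35 collar [509.6  79.6  35. ] 52.1 51.7
key [485.5   6.1 137.6] [(np.float64(36.2), np.float64(73.2)), (np.float64(35.7), np.float64(72.8)), (np.float64(35.8), np.float64(73.2)), (np.float64(35.7), np.float64(73.4))]
hex [485.2   5.7 151.6]
key [484.6   3.1 133.4] [(np.float64(37.6), np.float64(73.2)), (np.float64(37.1), np.float64(72.8)), (np.float64(37.2), np.float64(73.2)), (np.float64(37.1), np.float64(73.4))]
hex [484.1   2.2 147.4]
plate y edge 73.02813906944013
[np.float64(73.19569464666826), np.float64(73.82010525831843), np.float64(73.86781455946706)] [array([422.729215  ,  38.50824191,  12.        ]), array([628.26617884, -23.56387891,  12.        ]), array([459.39325958, 164.87220104,  12.        ]), array([664.83400813, 102.86174628,  12.        ])]
[485.73714795   6.25246795  63.42539884] -16.753461346444272
```

```bash
python3 - <<'E'
from h import *
print(goto([510,79,40],-32.7))
E
```

```text
(array([ 23.4,   2.3, -76.7]), array([ 1.595e+01,  0.000e+00, -1.000e-02]))
```

carry_out --pt "1 0 1 -30 6 0 0" --pt "1 5 2 -60 12 0 0" --pt "1 12 2.3 -76.7 16 0 0" --pt "1 23 2.3 -76.7 16 0 0" --pt "1 23 2.3 -76.7 16 0 0"

```text
time_s: 7.95
eef_pos: [509.0, 79.2, 39.5]
ee_rot: [-0.339, -0.62, -0.34, 0.621]
force: [-0.0, 0.4, -4.7]
grip_width: 0.411
```

carry_out --pt "1 0 0 0 0 0 0" --pt "1 3 0 0 0 0 0" --pt "1 6 0 0 0 0 0" --pt "1 9 0 0 0 0 0" --pt "1 9 0 0 0 0 0"

```text
time_s: 8.57
eef_pos: [509.6, 79.9, 31.1]
ee_rot: [-0.339, -0.62, -0.339, 0.621]
force: [-1.0, -0.7, -3.3]
grip_width: 0.411
```

```bash
cat >> h.py <<'E'
def st():
    s=ctrl.sense();print('t%.2f'%s['time_s'],s['eef_pos'].round(2),'yaw %.2f'%yaw(s),'F',s['force'].round(2),'M',s['wrist_torque'].round(3),'g %.3f'%s['grip_width'],'tilt',rot(s['ee_rot'])[:2,0].round(4))
E
python3 -c "
from h import *
st();print(goto([510,79,30],-32.7))"
```

```text
t8.57 [509.57  79.88  31.13] yaw -32.68 F [-1.01 -0.68 -3.29] M [ 0.041 -0.058  0.028] g 0.411 tilt [-0.0005  0.    ]
(array([1.1, 0.8, 0.5]), array([0.02, 0.02, 0.03]))
```

carry_out --pt "1 1.5 0.4 0.3 0 0 0" --pt "1 3 0.4 0.3 0 0 0" --pt "1 4.5 0.4 0.3 0 0 0" --pt "1 6 0.4 0.3 0 0 0" --pt "1 6 0.4 0.3 0 0 0"

```text
time_s: 9.2
eef_pos: [509.9, 79.4, 25.3]
ee_rot: [-0.339, -0.62, -0.339, 0.621]
force: [-0.9, -0.5, -3.6]
grip_width: 0.409
```

carry_out --pt "1 1.5 0 0 0 0 0" --pt "1 3 0 0 0 0 0" --pt "1 4.5 0 0 0 0 0" --pt "1 6 0 0 0 0 0" --pt "1 6 0 0 0 0 0"

```text
time_s: 9.82
eef_pos: [509.9, 79.4, 19.3]
ee_rot: [-0.339, -0.62, -0.339, 0.621]
force: [-0.4, -0.2, -3.6]
grip_width: 0.408
```

```bash
python3 -c "
from h import *
st()"
```

```text
t9.82 [509.87  79.42  19.3 ] yaw -32.68 F [-0.35 -0.19 -3.63] M [ 0.005 -0.003 -0.025] g 0.408 tilt [-0.0002 -0.    ]
```

carry_out --pt "1 1 0 0 0 0 0" --pt "1 2 0 0 0 0 0" --pt "1 3 0 0 0 0 0" --pt "1 4 0 0 0 0 0" --pt "1 4 0 0 0 0 0"

```text
time_s: 10.45
eef_pos: [511.1, 79.0, 15.8]
ee_rot: [0.34, 0.621, 0.338, -0.62]
force: [4.9, -3.7, -1.5]
grip_width: 0.412
```

carry_out --pt "1 1 0 0 0 0 0" --pt "1 2 0 0 0 0 0" --pt "1 3 0 0 0 0 0" --pt "1 4 0 0 0 0 0" --pt "1 4 0 0 0 0 0"

```text
time_s: 11.08
eef_pos: [511.4, 79.2, 12.6]
ee_rot: [0.34, 0.622, 0.338, -0.619]
force: [4.1, -1.5, 7.3]
grip_width: 0.407
```

```bash
python3 -c "
from h import *
st()"
```

```text
t11.07 [511.42  79.22  12.56] yaw -32.69 F [ 4.07 -1.48  7.35] M [-0.338 -0.704 -0.031] g 0.407 tilt [ 0.0038 -0.0003]
```

carry_out --pt "1 0 1 -0.4 0 0 0" --pt "1 0 2 -0.7 0 0 0" --pt "1 0 2 -0.7 0 0 0" --pt "1 0 2 -0.7 0 0 0" --pt "1 0 2 -0.7 0 0 0"

```text
time_s: 11.7
eef_pos: [511.5, 79.2, 12.4]
ee_rot: [-0.339, -0.62, -0.339, 0.621]
force: [-5.0, -0.2, 14.7]
grip_width: 0.408
```

```bash
python3 -c "
from h import *
st()"
```

```text
t11.70 [511.46  79.22  12.43] yaw -32.68 F [-5.   -0.17 14.7 ] M [ 0.043  0.944 -0.029] g 0.408 tilt [-0.0011  0.0004]
```

carry_out --pt "1 0 -0.9 0.6 0 0 0" --pt "1 0 -0.9 0.6 0 0 0" --pt "1 0 -0.9 0.6 0 0 0" --pt "1 0 -0.9 0.6 0 0 0" --pt "1 0 -0.9 0.6 0 0 0"

```text
time_s: 12.32
eef_pos: [511.4, 79.2, 12.5]
ee_rot: [0.339, 0.621, 0.339, -0.62]
force: [-1.0, 0.6, 10.3]
grip_width: 0.409
```

```bash
python3 -c "
from h import *
st()"
```

```text
t12.32 [511.42  79.19  12.47] yaw -32.69 F [-1.03  0.59 10.33] M [ 0.025  0.089 -0.055] g 0.409 tilt [0.0014 0.0004]
```

Lateral force and moment are near zero, so the remaining vertical resistance is probably the ball. I'll press on gently.

carry_out --pt "1 0.3 0 0 0 0 0" --pt "1 0.6 0 0 0 0 0" --pt "1 0.6 0 0 0 0 0" --pt "1 0.6 0 0 0 0 0" --pt "1 0.6 0 0 0 0 0"

```text
time_s: 12.95
eef_pos: [511.4, 79.2, 11.9]
ee_rot: [0.339, 0.621, 0.339, -0.62]
force: [-0.1, 0.7, 10.1]
grip_width: 0.41
```

```bash
python3 -c "
from h import *
st()"
```

```text
t12.95 [511.42  79.21  11.86] yaw -32.69 F [-0.07  0.7  10.15] M [ 0.149  0.062 -0.064] g 0.410 tilt [0.0015 0.0005]
```

carry_out --pt "1 0.5 0 0 0 0 0" --pt "1 1 0 0 0 0 0" --pt "1 1.5 0 0 0 0 0" --pt "1 2 0 0 0 0 0" --pt "1 2.5 0 0 0 0 0"

```text
time_s: 13.58
eef_pos: [511.3, 79.2, 8.9]
ee_rot: [0.339, 0.621, 0.339, -0.62]
force: [3.0, -0.9, 3.0]
grip_width: 0.409
```

carry_out --pt "1 0.5 0 0 0 0 0" --pt "1 1 0 0 0 0 0" --pt "1 1.5 0 0 0 0 0" --pt "1 2 0 0 0 0 0" --pt "1 2.5 0 0 0 0 0"

```text
time_s: 14.2
eef_pos: [510.2, 79.0, 5.4]
ee_rot: [-0.339, -0.62, -0.339, 0.621]
force: [0.1, -1.0, -4.2]
grip_width: 0.409
```

```bash
python3 -c "
from h import *
st()"
```

```text
t14.20 [510.19  79.01   5.36] yaw -32.69 F [ 0.14 -0.99 -4.22] M [-0.137 -0.029  0.034] g 0.409 tilt [-0.0018  0.0002]
```

carry_out --pt "1 0.5 0 0 0 0 0" --pt "1 1 0 0 0 0 0" --pt "1 1.5 0 0 0 0 0" --pt "1 2 0 0 0 0 0" --pt "1 2 0 0 0 0 0"

```text
time_s: 14.82
eef_pos: [510.6, 79.1, 4.9]
ee_rot: [-0.339, -0.62, -0.339, 0.621]
force: [-7.6, -0.4, 12.5]
grip_width: 0.406
```

```bash
python3 -c "
from h import *
st()"
```

```text
t14.82 [510.55  79.06   4.88] yaw -32.67 F [-7.58 -0.36 12.47] M [ 0.026  1.19  -0.014] g 0.406 tilt [-0.0006  0.    ]
```

The record fits a seat at about 35 mm, the top of its range:
- The ball first pushed sideways at TCP z of about 19 to 16.
- The push dropped near TCP z 9 to 5.
- There was firm contact at TCP z 4.9, 14 mm below the ball contact.

I'll relieve the sideways force while keeping the press.

carry_out --pt "1 0 -0.6 0.4 0 0 0" --pt "1 0 -0.8 0.5 0 0 0" --pt "1 0 -0.8 0.5 0 0 0" --pt "1 0 -0.8 0.5 0 0 0" --pt "1 0 -0.8 0.5 0 0 0"

```text
time_s: 15.45
eef_pos: [510.6, 79.1, 4.9]
ee_rot: [0.339, 0.621, 0.339, -0.62]
force: [-1.5, 0.7, 7.6]
grip_width: 0.406
```

```bash
python3 -c "
from h import *
st()"
```

```text
t15.45 [510.62  79.06   4.89] yaw -32.68 F [-1.54  0.65  7.59] M [ 0.12   0.451 -0.018] g 0.406 tilt [0.0018 0.0001]
```

carry_out --pt "1 0.3 0 0 0 0 0" --pt "1 0.6 0 0 0 0 0" --pt "1 0.6 0 0 0 0 0" --pt "1 0.6 0 0 0 0 0" --pt "1 0.6 0 0 0 0 0"

```text
time_s: 16.08
eef_pos: [510.6, 79.1, 4.9]
ee_rot: [0.339, 0.621, 0.339, -0.62]
force: [-3.4, -0.1, 14.1]
grip_width: 0.408
```

```bash
python3 -c "
from h import *
st()"
```

```text
t16.07 [510.63  79.06   4.86] yaw -32.68 F [-3.4  -0.08 14.07] M [ 0.188  0.992 -0.006] g 0.408 tilt [0.0019 0.0001]
```

carry_out --pt "1 0.3 -0.2 0 0 0 0" --pt "1 0.5 -0.3 0 0 0 0" --pt "1 0.5 -0.3 0 0 0 0" --pt "1 0.5 -0.3 0 0 0 0" --pt "1 0.5 -0.3 0 0 0 0"

```text
time_s: 16.7
eef_pos: [510.7, 79.1, 4.8]
ee_rot: [0.34, 0.621, 0.339, -0.62]
force: [-5.6, -0.3, 18.5]
grip_width: 0.407
```

```bash
python3 - <<'E'
from h import *
st()
a=snap('side','s6.png');w=snap('wrist','w6.png')
S=cv2.resize(a[150:235,200:280,::-1],(440,468),interpolation=cv2.INTER_CUBIC)
W=cv2.resize(w[120:354,165:345,::-1],(360,468),interpolation=cv2.INTER_CUBIC)
cv2.imwrite('pics/s6b.png',np.hstack([S,W]))
E
```

```text
t16.70 [510.67  79.06   4.85] yaw -32.68 F [-5.57 -0.29 18.5 ] M [ 0.026  1.166 -0.013] g 0.407 tilt [ 0.0026 -0.0002]
```

View pics/s6b.png

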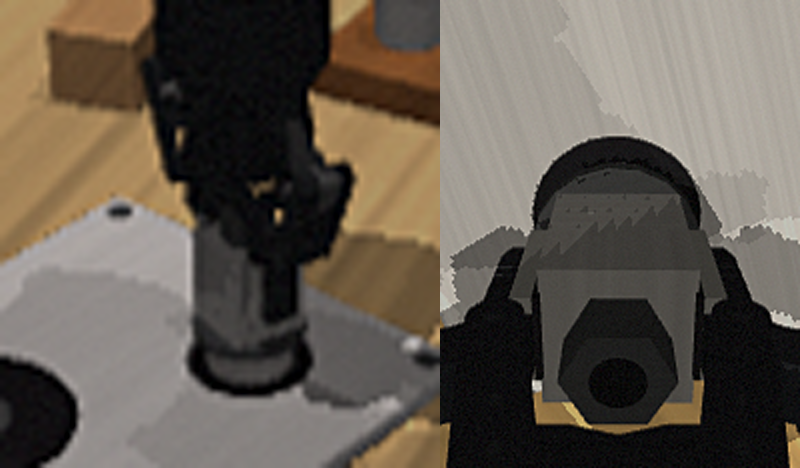

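The key's rim is down on the raised collar (side crop, around (250,345)), and with 22 N pressing it did not sink, so it is home. I'll ease the press and turn clockwise.

carry_out --pt "1 -0.7 0 0 0 0 0" --pt "1 -0.7 0 0 5 0 0" --pt "1 -0.7 0 0 10 0 0" --pt "1 -0.7 0 0 15 0 0" --pt "1 -0.7 0 0 15 0 0"

```text
time_s: 17.42
eef_pos: [510.8, 79.1, 4.9]
ee_rot: [0.255, 0.66, 0.255, -0.659]
force: [-2.4, -0.2, 9.7]
grip_width: 0.41
```

```bash
python3 -c "
from h import *
st()"
```

```text
t17.43 [510.82  79.08   4.88] yaw -47.74 F [-2.37 -0.22  9.7 ] M [ 0.074  0.44  -0.064] g 0.410 tilt [ 0.0029 -0.0001]
```

carry_out --pt "1 0 0 0 7 0 0" --pt "1 0 0 0 14 0 0" --pt "1 0 0 0 21 0 0" --pt "1 0 0 0 28 0 0" --pt "1 0 0 0 28 0 0"

```text
time_s: 18.05
eef_pos: [511.2, 78.6, 4.9]
ee_rot: [0.088, 0.703, 0.087, -0.7]
force: [-0.4, -3.9, 9.2]
grip_width: 0.407
```

```bash
python3 -c "
from h import *
st()"
```

```text
t18.05 [511.17  78.57   4.9 ] yaw -75.76 F [-0.44 -3.94  9.24] M [-0.46   0.278 -0.113] g 0.407 tilt [ 0.0036 -0.0009]
```

carry_out --pt "1 0 0 0 2 0 0" --pt "1 0 0 0 4 0 0" --pt "1 0 0 0 6 0 0" --pt "1 0 0 0 8 0 0" --pt "1 0 0 0 8 0 0"

```text
time_s: 18.68
eef_pos: [511.2, 78.4, 4.9]
ee_rot: [0.039, 0.707, 0.038, -0.705]
force: [-0.1, -4.3, 8.5]
grip_width: 0.407
```

```bash
python3 -c "
from h import *
st()"
```

```text
t18.68 [511.18  78.38   4.89] yaw -83.68 F [-0.14 -4.34  8.52] M [-0.624  0.2    0.021] g 0.407 tilt [ 0.0036 -0.0013]
```

carry_out --pt "1 0 0 0 1 0 0" --pt "1 0 0 0 2 0 0" --pt "1 0 0 0 3 0 0" --pt "1 0 0 0 3 0 0" --pt "1 0 0 0 3 0 0"

```text
time_s: 19.3
eef_pos: [511.2, 78.3, 4.9]
ee_rot: [0.021, 0.708, 0.02, -0.706]
force: [-0.4, -5.0, 8.8]
grip_width: 0.408
```

```bash
python3 -c "
from h import *
st()"
```

```text
t19.30 [511.2   78.29   4.9 ] yaw -86.66 F [-0.37 -5.01  8.83] M [-0.747  0.204  0.127] g 0.408 tilt [ 0.0036 -0.0014]
```

carry_out --pt "1 0 0.5 0 0 0 0" --pt "1 0 1 0 1 0 0" --pt "1 0 1 0 2 0 0" --pt "1 0 1 0 2 0 0" --pt "1 0 1 0 2 0 0"

```text
time_s: 19.92
eef_pos: [511.2, 78.1, 4.9]
ee_rot: [0.008, 0.708, 0.008, -0.706]
force: [0.1, 1.5, 9.4]
grip_width: 0.41
```

```bash
python3 -c "
from h import *
st()"
```

```text
t19.93 [511.19  78.14   4.88] yaw -88.67 F [0.15 1.52 9.44] M [0.158 0.177 0.132] g 0.410 tilt [ 0.0037 -0.0001]
```

carry_out --pt "1 0 0 0 1 0 0" --pt "1 0 0 0 2 0 0" --pt "1 0 0 0 2 0 0" --pt "1 0 0 0 2 0 0" --pt "1 0 0 0 2 0 0"

```text
time_s: 20.55
eef_pos: [511.2, 78.1, 4.9]
ee_rot: [-0.004, 0.708, -0.004, -0.706]
force: [-0.1, 0.9, 8.4]
grip_width: 0.408
```

```bash
python3 -c "
from h import *
st()"
```

```text
t20.55 [511.21  78.11   4.89] yaw -90.67 F [-0.07  0.91  8.41] M [0.076 0.185 0.134] g 0.408 tilt [ 0.0037 -0.0002]
```

carry_out --pt "1 0 0 0 0.3 0 0" --pt "1 0 0 0 0.6 0 0" --pt "1 0 0 0 0.9 0 0" --pt "1 0 0 0 1 0 0" --pt "1 0 0 0 1 0 0"

```text
time_s: 21.18
eef_pos: [511.2, 78.1, 4.9]
ee_rot: [-0.01, 0.708, -0.01, -0.706]
force: [-0.1, 1.0, 8.5]
grip_width: 0.407
```

```bash
python3 -c "
from h import *
st()"
```

```text
t21.18 [511.19  78.06   4.88] yaw -91.65 F [-0.06  1.    8.47] M [0.065 0.214 0.236] g 0.407 tilt [ 0.0036 -0.0003]
```

carry_out --pt "1 0 0 0 0.3 0 0" --pt "1 0 0 0 0.6 0 0" --pt "1 0 0 0 0.9 0 0" --pt "1 0 0 0 1 0 0" --pt "1 0 0 0 1 0 0"

```text
time_s: 21.8
eef_pos: [511.2, 78.1, 4.9]
ee_rot: [-0.016, 0.708, -0.016, -0.706]
force: [-0.1, 1.2, 8.8]
grip_width: 0.411
```

```bash
python3 -c "
from h import *
st()"
```

```text
t21.80 [511.19  78.07   4.9 ] yaw -92.65 F [-0.05  1.18  8.76] M [-0.027  0.186  0.188] g 0.411 tilt [ 0.0036 -0.0003]
```

carry_out --pt "1 0 0 0 0.3 0 0" --pt "1 0 0 0 0.6 0 0" --pt "1 0 0 0 0.9 0 0" --pt "1 0 0 0 1 0 0" --pt "1 0 0 0 1 0 0"

```text
time_s: 22.42
eef_pos: [511.2, 78.0, 4.9]
ee_rot: [-0.022, 0.708, -0.023, -0.705]
force: [1.3, -0.9, 8.8]
grip_width: 0.409
```

```bash
python3 -c "
from h import *
st()"
```

```text
t22.43 [511.18  78.01   4.89] yaw -93.65 F [ 1.3  -0.89  8.81] M [0.039 0.21  0.269] g 0.409 tilt [ 0.0036 -0.0004]
```

carry_out --pt "1 0 0 0 0.2 0 0" --pt "1 0 0 0 0.4 0 0" --pt "1 0 0 0 0.6 0 0" --pt "1 0 0 0 0.7 0 0" --pt "1 0 0 0 0.7 0 0"

```text
time_s: 23.05
eef_pos: [511.2, 78.0, 4.9]
ee_rot: [-0.027, 0.708, -0.027, -0.705]
force: [-0.4, 0.1, 9.3]
grip_width: 0.407
```

```bash
python3 -c "
from h import *
st()"
```

```text
t23.05 [511.2  78.    4.9] yaw -94.35 F [-0.41  0.1   9.32] M [-0.031  0.19   0.21 ] g 0.407 tilt [ 0.0037 -0.0004]
```

carry_out --pt "1 0 0 0 0.3 0 0" --pt "1 0 0 0 0.6 0 0" --pt "1 0 0 0 0.9 0 0" --pt "1 0 0 0 1 0 0" --pt "1 0 0 0 1 0 0"

```text
time_s: 23.68
eef_pos: [511.2, 78.0, 4.9]
ee_rot: [-0.033, 0.708, -0.033, -0.705]
force: [0.8, 0.5, 8.6]
grip_width: 0.41
```

```bash
python3 -c "
from h import *
st()"
```

```text
t23.68 [511.2   77.99   4.91] yaw -95.35 F [0.83 0.46 8.64] M [0.041 0.256 0.186] g 0.410 tilt [ 0.0037 -0.0004]
```

carry_out --pt "1 0 0 0 0.3 0 0" --pt "1 0 0 0 0.6 0 0" --pt "1 0 0 0 0.9 0 0" --pt "1 0 0 0 1 0 0" --pt "1 0 0 0 1 0 0"

```text
time_s: 24.3
eef_pos: [511.2, 78.0, 4.9]
ee_rot: [-0.039, 0.707, -0.039, -0.705]
force: [-0.3, -0.1, 8.2]
grip_width: 0.405
```

```bash
python3 -c "
from h import *
st()"
```

```text
t24.30 [511.17  77.96   4.87] yaw -96.35 F [-0.34 -0.07  8.23] M [-0.055  0.254  0.258] g 0.405 tilt [ 0.0036 -0.0005]
```

carry_out --pt "1 0 0 0 0.2 0 0" --pt "1 0 0 0 0.4 0 0" --pt "1 0 0 0 0.6 0 0" --pt "1 0 0 0 0.7 0 0" --pt "1 0 0 0 0.7 0 0"

```text
time_s: 24.92
eef_pos: [511.2, 78.0, 4.9]
ee_rot: [-0.043, 0.707, -0.044, -0.704]
force: [-0.2, -1.0, 8.9]
grip_width: 0.411
```

```bash
python3 -c "
from h import *
st()"
```

```text
t24.93 [511.2   77.97   4.88] yaw -97.05 F [-0.24 -0.96  8.92] M [-0.053  0.256  0.196] g 0.411 tilt [ 0.0036 -0.0005]
```

carry_out --pt "1 0 0 0 0.2 0 0" --pt "1 0 0 0 0.4 0 0" --pt "1 0 0 0 0.6 0 0" --pt "1 0 0 0 0.7 0 0" --pt "1 0 0 0 0.7 0 0"

```text
time_s: 25.55
eef_pos: [511.2, 77.9, 4.9]
ee_rot: [-0.048, 0.707, -0.048, -0.704]
force: [-0.6, 0.9, 9.3]
grip_width: 0.409
```

```bash
python3 -c "
from h import *
st()"
```

```text
t25.55 [511.19  77.92   4.87] yaw -97.74 F [-0.57  0.89  9.29] M [-0.133  0.211  0.317] g 0.409 tilt [ 0.0036 -0.0006]
```

carry_out --pt "1 0 0 0 0.2 0 0" --pt "1 0 0 0 0.4 0 0" --pt "1 0 0 0 0.6 0 0" --pt "1 0 0 0 0.7 0 0" --pt "1 0 0 0 0.7 0 0"

```text
time_s: 26.18
eef_pos: [511.2, 77.9, 4.9]
ee_rot: [-0.052, 0.706, -0.052, -0.704]
force: [0.3, 0.4, 9.5]
grip_width: 0.41
```

```bash
python3 - <<'E'
from h import *
m=[]
st()
w=snap('wrist','w7.png');st()
cv2.imwrite('pics/w7b.png',cv2.resize(w[90:345,130:385,::-1],(600,600),interpolation=cv2.INTER_CUBIC))
E
```

```text
t26.18 [511.19  77.91   4.88] yaw -98.41 F [0.3  0.44 9.54] M [-0.109  0.185  0.43 ] g 0.410 tilt [ 0.0036 -0.0007]
t26.23 [511.16  77.91   4.89] yaw -98.41 F [-0.33 -0.53  8.82] M [-0.114  0.205  0.44 ] g 0.410 tilt [ 0.0035 -0.0007]
```

View pics/w7b.png

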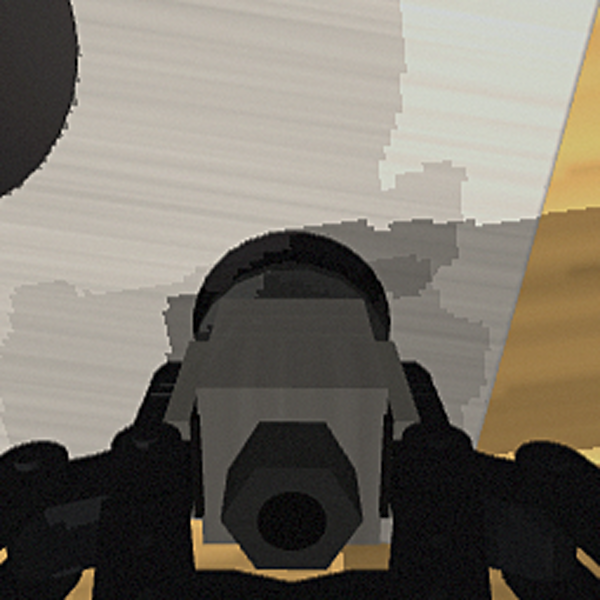

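The turning torque had stayed near 0.2 N m and has now climbed to 0.44 N m over the last 1.4°. That is the stop, reached well below 1.2 N m. The picture shows the key square in the jaws, with the hexagon at (291,520), and down on the collar. I'll relieve the torque, release, and then lift away.

carry_out --pt "1 0 0 0 -0.6 0 0" --pt "1 0 0 0 -1 0 0" --pt "1 -0.3 0 0 -1 0 0" --pt "1 -0.3 0 0 -1 0 0" --pt "1 -0.3 0 0 -1 0 0"

```text
time_s: 26.85
eef_pos: [511.2, 78.0, 4.9]
ee_rot: [-0.046, 0.707, -0.046, -0.704]
force: [1.9, -0.2, 7.0]
grip_width: 0.413
```

```bash
python3 -c "
from h import *
st()"
```

```text
t26.85 [511.16  78.     4.89] yaw -97.48 F [ 1.87 -0.15  6.98] M [-0.034 -0.078  0.044] g 0.413 tilt [ 0.0035 -0.0002]
```

carry_out --pt "0 0 0 0 0 0 0" --pt "0 0 0 0 0 0 0" --pt "-1 0 0 0 0 0 0" --pt "-1 0 0 0 0 0 0" --pt "-1 0 0 0 0 0 0" --newtons 40

```text
time_s: 27.48
eef_pos: [509.7, 78.1, 3.7]
ee_rot: [0.046, -0.706, 0.046, 0.706]
force: [0.1, -0.5, -1.0]
grip_width: 1.001
```

```bash
python3 -c "
from h import *
st()"
```

```text
t27.48 [509.73  78.08   3.66] yaw -97.49 F [ 0.07 -0.46 -1.03] M [-0.016 -0.051  0.036] g 1.001 tilt [-0.0001  0.    ]
```

Released cleanly with no residual force. I'll lift straight up and look.

carry_out --pt "-1 -10 0 0 0 0 0" --pt "-1 -30 0 0 0 0 0" --pt "-1 -60 0 0 0 0 0" --pt "-1 -90 0 0 0 0 0" --pt "-1 -120 0 0 0 0 0"

```text
time_s: 28.1
eef_pos: [509.7, 78.1, 125.4]
ee_rot: [-0.046, 0.706, -0.046, -0.705]
force: [0.4, -0.1, -0.2]
grip_width: 0.999
```

carry_out --pt "-1 0 0 0 0 0 0" --pt "-1 0 0 0 0 0 0" --pt "-1 0 0 0 0 0 0" --pt "-1 0 0 0 0 0 0" --pt "-1 0 0 0 0 0 0"

```text
time_s: 28.72
eef_pos: [509.6, 78.1, 123.4]
ee_rot: [0.046, -0.705, 0.046, 0.706]
force: [0.5, 0.0, -0.4]
grip_width: 1.004
```

```bash
python3 - <<'E'
from h import *
st()
w=snap('wrist','w8.png');a=snap('side','s8.png')
ct=cam('wrist');print([(proj(ct,p)-[190,130])*3.5 for p in([510.8,78.5,93],[510.8,78.5,79])])
W=cv2.resize(w[130:270,190:320,::-1],None,fx=3.5,fy=3.5,interpolation=cv2.INTER_CUBIC)
S=cv2.resize(a[150:245,200:264,::-1],(330,490),interpolation=cv2.INTER_CUBIC)
cv2.imwrite('pics/w8b.png',np.hstack([W,S]))
E
```

```text
t28.73 [509.63  78.08 123.39] yaw -97.49 F [ 0.47  0.02 -0.45] M [-0.006  0.009  0.019] g 1.004 tilt [-0.0007  0.    ]
[array([222.12115765, 264.86217603]), array([222.02530788, 245.3690287 ])]
```

View pics/w8b.png

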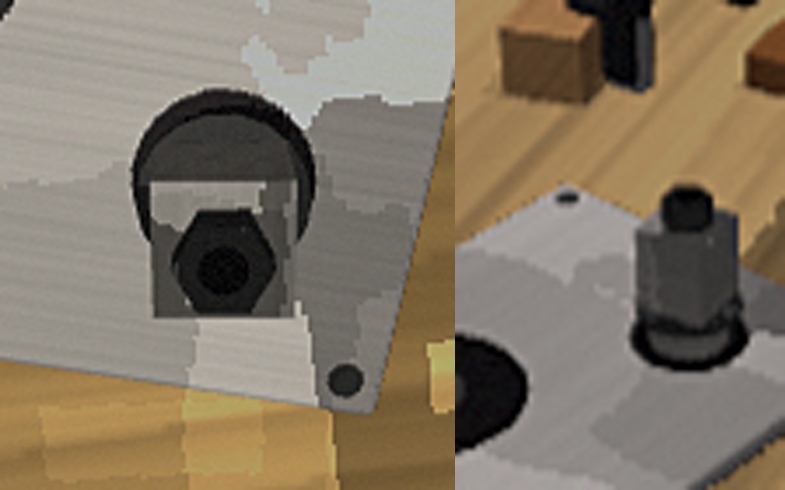

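The key stands upright on the collar. Its hexagon centre is at (223,268) against the predicted (222,265), and its flats have kept the turned angle. I'm handing in.

```bash
python3 -c "
from h import *
print(order.finish_job())"
```

```text
the job is handed in; nothing more can be done
None
```

The key is on the drive, pushed fully home and turned clockwise to the lock stop. I let it go standing upright and handed the job in at about 29 s. No verdict was reported.

**Last checks:**
- **Seating:** the seat was felt 14 mm below the first ball contact, at about 35 mm, the top of its range. The key did not sink under about 22 N, below the 35 N limit.
- **Lock stop:** torque held near 0.2 N m, then rose to 0.44 N m at the stop, well under 1.2 N m. The tool had turned the key about 66° by then, with the drive starting about 16° clockwise. That puts the drive near 1.3 rad after play, but I inferred this from the tool angle and torque and did not measure the drive itself.
- **After release:** no force was left on the tool. The last picture shows the key upright on the collar, within about 1 mm of where I expected it. I saw no contact with the spacer, offcut, glue bottle or spanner, but did not re-measure their positions.

**What failed or disagreed:**
- **First grasp:** the fingers closed on the hexagon instead of the barrel, because the finger ends are about 40 mm behind the reported TCP. I released, saw that the key had not moved, and regripped about 38 mm lower.
- **Drive angle:** the drive stood about 16° clockwise at the start, not at 0, so I aligned the key to the drive instead of the plate.
- **Seat height:** the two camera estimates disagreed (about 35 mm from the collar, about 24 mm from the drive). Feeling it confirmed 35 mm.

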